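# Knock a stuck wax cake out of its mould

### The arm

A 6-joint arm with a two-finger parallel gripper is mounted at the origin on a cart in front of the work surface, level with it; the furniture and walls round the work are solid. World frame = base frame: x ahead of the robot, y to its left, z up, the work surface at z = 0. Lengths are in m, angles in rad, forces in N, time in s.
With the tool pointing down it reaches from about 0.325 to 0.875 m from the base axis. Payload 4.4 kg.
Tool frame: the origin (TCP) lies at the very end of the fingers, on their centre line; the grasp point (between the pads) lies 19 mm behind it; z points along the fingers, y is the line along which they close (so a half turn about z gives the same grasp; the last joint's range is limited). The gripper opens to 85 mm and grips with 20 to 120 N. Pads are 22 mm wide; open, the fingers measure 114 mm over their backs; the gripper's body (76 mm by 85 mm) begins 54 mm behind the grasp point. The pads swing forward as they close: fully open they stand 13 mm farther back than shut.
Start: joints at [1.032, 0.207, 1.542, -0, 1.393, -0.15], TCP at [0.218, 0.532, 0.231] pointing down, gripper open.
Joint ranges: [-2.73, 2.73], [-0.86, 2.22], [0.23, 2.46], [-1.11, 4.25], [0.08, 2.63], [-2.82, 2.82]. Speed limits (rad/s): [2.79, 2.79, 3.14, 3.14, 3.14, 3.14].

### API

Orientations are given as [roll, pitch, yaw] about the fixed x, y, z axes, in that order (R = Rz(yaw) Ry(pitch) Rx(roll)).
In Python, from bench import * gives the robot as it stands.
- The arm moves only by the tool servo_tool, never from a script. Its argument "steps" is a list of rows, each a list of 3 entries, a list of its own where there are three numbers: the turn, a rotation vector about the tool's x, y, z in degrees, then the shift along the tool's x, y, z in m, then the opening, from 0 (shut) to 1 (fully open). A call has exactly 8 rows; each row is the pose to reach, as a shift and turn from the pose commanded when the call began, along the tool's axes at that moment; what a row does not reach only later rows make up. A row lasts 1/12 s, in which the tool goes at most 41.7 mm and 7.16 degrees, less where a joint would pass 70% of its speed; a pose out of reach is approached as far as the arm can. A call with a gripper value outside its range is refused whole. The fingers move at their own pace and stop on an object; "force" is the grip in N (left out, the last holds). Time passes only in rows, so rows that repeat a pose let the fingers close, or fill a call up. It gives the time, the measured TCP pose, the force, the opening and the grip force at its end, in the units of the state.
- read_state(): the state, without advancing time (a new reading comes with each control period).
- grab_frame(name): name is "scene" or "top" or "wrist"; returns the picture (400x640x3 uint8, blue, green, red); there is no depth.
- camera_params(name): a dict with "K" (3x3 intrinsics, pixels), "origin" and "attitude" of the camera in the world; the wrist camera has in their place "T_tool_cam" (4x4, takes a point from camera to tool coordinates, whose origin is the TCP and whose axes are the flange's). Camera axes: x right, y up, looking along -z (the intrinsics and any distortion apply to the point x, -y, -z); pixel columns grow to the right and rows downward; lengths in m; the calibration is good to about 2 mm. A picture is of the moment at which its call begins: read the wrist's pose just before it. camera_params takes no time and is no camera call.
- job_done(): hands the job in; it is judged then, once.
The state is a dict: "time": time; "joint_pos": joint angles; "dq": joint speeds; "tau": joint torques, N m; "eef_pos": TCP position; "eef_rot": TCP orientation; "force": force on the tool from outside, world axes, zero at the start; "ft_torque": the same for the moment, N m; "grip_width": finger opening in m; "grip_force": force on a finger pad.
Only numpy, scipy, OpenCV 4.12 (cv2) and the standard library are available. Lean on these libraries where they do the work, as an engineer would, in place of code of your own. Each camera call takes 0.05 s, during which the arm holds its last target. There are 200 camera calls.

### The job

A cake of beeswax is stuck in the pocket of the bridge-shaped mould. Take the C-shaped knockout tool by its grip, feel with its rod for the hidden hole in the mould's underside and push the rod up gently, never forcing it, until the cake sits free on top of the catches; then stand the tool back on the bench clear of the mould. Lay the cake gently in the wooden tray, flat and right way up, and leave the other things standing where they are.

Things in the scene. Friction and masses are not known exactly. Their poses are not given: they have to be found in the camera images.
- mould: Aluminium bridge-shaped mould screwed to the bench: a deck 66 mm (its x) by 144 mm (its y), from 70 to 100 mm above the bench, on two end legs that leave 116 mm free between them (along y); open below from the front (-x) and the back. Foot flanges 6 mm high reach to y = +/-98 mm. Origin on the bench straight under the middle of the pocket; z up.
- pocket_rim (a point): Middle of the round pocket's mouth, on the deck's top, 100 mm above the bench; axes as the mould's. The pocket is 41 mm wide and 18 mm deep.
- catch_level (a point): Point on the pocket's axis, 92 mm above the bench, level with the tops of three spring catches in the pocket's wall. They grip the cake by its side; pushing it up takes about 4 to 15 N. Once the cake's underside has passed this level they spring in below it: the cake then rests free on them, 8 mm proud of the deck. Lift it 2 to 4 mm past this level, not over the deck's top.
- underside (a point): Point on the pocket's axis at the flat underside of its 12 mm thick floor, 70 mm above the bench. The knockout slot in the floor, 26 mm along the mould's x, 18.5 mm along its y, is centred at x = 0 but 3 to 6.5 mm off this point along y, to the one side or the other; hidden, so feel for it: beside it the rod tip meets the underside at 70 mm, in it the tip rises to the cake at 82 mm.
- wax_cake: Round cake of beeswax, 38 mm across, 16 mm high, 30 g, stuck in the pocket with its top 2 mm below the deck's. Origin at the middle of its underside.
- knockout: C-shaped dark steel knockout tool, 0.25 kg, standing on its foot. Origin on the rod's axis at the foot's underside; z up; the C opens to its +x. Foot plate 12 mm thick, 44 mm wide (y), x = -60 to +16 mm; spine x = -60 to -46 mm, 30 mm wide, 150 mm high. Its upper arm (16 mm wide) has its underside 136 mm above the foot's underside.
- grip (a point): Middle of the tool's grip block, straight above the rod, 160 mm above the foot's underside. The block is 44 mm along the tool's x and 16 mm wide along its y, from 146 to 176 mm above the foot's underside; the 16 mm wide arm lies below it.
- rod: The tool's upright knockout rod, fixed to the foot, 16 mm thick, 43 mm long; origin at its lower end, 12 mm above the foot's underside. Keep the force on it under 25 N.
- rod_tip (a point): Middle of the rod's flat upper end, 55 mm above the foot's underside.
- tray: Shallow open wooden tray, 130 x 130 mm outside, 18 mm high, walls and floor 6 mm, fixed to the bench. Origin at the middle of its underside.
- pill_bottle: Bystander: squat white screw-cap bottle, 55 mm across, 78 mm high, loose. Origin at the middle of its underside.
- spool: Bystander: white thread spool, 44 mm across, 60 mm high, loose. Origin at the middle of its underside.
Mind the look-alikes: they are no part of the job. There is more than one size of the knockout; the job needs the largest.

How it is judged:
By the outcome, as a careful person would: the job done as asked, in the order asked, and still so for the second after the job is handed in, with the robot touching nothing.
It also fails if it takes over 64 s, if anything falls off the work surface, if the arm or the gripper's body presses on something with over 40 N, if the wrist force passes 120 N, or if a joint passes its speed limit or range.

## Working session

There is one attempt and no reset: what is moved stays moved. The work goes in short steps, Python scripts to look and compute and a tool call to move; the robot and the scene stay as the last step left them, time stands still between calls to the robot, and variables do not carry over. Pictures are saved under pics/ and viewed, at most 10 in all, crops included, and the job is handed in when it is done.

Besides the shell and the picture viewer there is one more tool, called after "Request:" as name(argument=value, ...) on one line, values as JSON. servo_tool: Moves the arm, as the interface text tells. Its arguments: {"type":"object","properties":{"steps":{"type":"array"},"force":{"type":"number"}},"required":["steps"]}

```bash
mkdir -p pics; ls; python3 - <<'E'
from bench import *
import cv2,numpy as np
for n in("scene","top"):
    cv2.imwrite(f"pics/{n}0.png",grab_frame(n)); print(n,camera_params(n))
print(camera_params("wrist")); print(read_state())
E
```

```text
pics
scene {'K': array([[469.80342414,   0.        , 316.09430739],
       [  0.        , 469.80342414, 201.39729537],
       [  0.        ,   0.        ,   1.        ]]), 'origin': array([-0.07432197, -0.50799678,  0.97786618]), 'attitude': array([ 0.73882359,  0.00443951, -1.07746687])}
top {'K': array([[451.07771777,   0.        , 322.54195013],
       [  0.        , 451.07771777, 195.81228757],
       [  0.        ,   0.        ,   1.        ]]), 'origin': array([ 0.46457323, -0.13811904,  1.43108979]), 'attitude': array([ 0.11939881,  0.02314661, -1.57974183])}
{'K': array([[298.53251802,   0.        , 314.89702395],
       [  0.        , 298.53251802, 198.31204519],
       [  0.        ,   0.        ,   1.        ]]), 'T_tool_cam': array([[ 3.78727197e-04,  9.58786268e-01,  2.84128050e-01,
         7.33050267e-02],
       [ 9.99999797e-01, -2.17709311e-04, -5.98288071e-04,
         3.74248998e-04],
       [-5.11773065e-04,  2.84128219e-01, -9.58786156e-01,
        -1.43502863e-01],
       [ 0.00000000e+00,  0.00000000e+00,  0.00000000e+00,
         1.00000000e+00]])}
{'time': 0.1, 'joint_pos': array([ 1.03150073e+00,  2.07416406e-01,  1.54280995e+00, -1.12486194e-05,
        1.39351013e+00, -1.50472367e-01]), 'dq': array([-0.00063997, -0.00299973, -0.00148847, -0.00180154,  0.00088688,
       -0.00032388]), 'tau': array([-3.55529528e-04, -3.84094763e+01, -2.92549431e+01, -1.62375050e-04,
        4.84010117e-03,  1.80945119e-05]), 'eef_pos': array([0.21762424, 0.53148321, 0.23019608]), 'eef_rot': array([-3.13947139e+00, -3.10428461e-04,  2.75277109e+00]), 'force': array([ 0.36558534,  0.94033607, -1.05664214]), 'ft_torque': array([-0.01562471,  0.04881628, -0.06514888]), 'grip_force': 0.0, 'grip_width': 0.08557006764203547}
```

View pics/scene0.png

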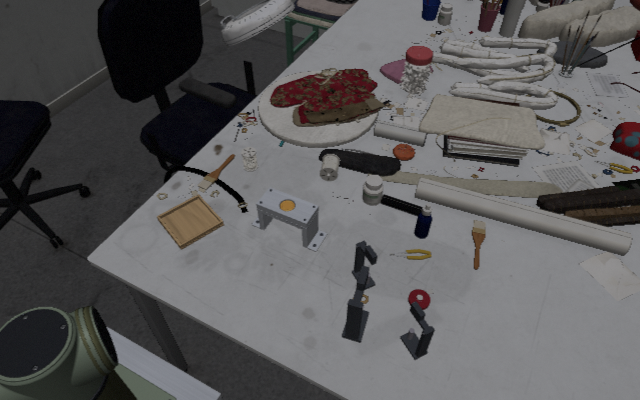

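View pics/top0.png

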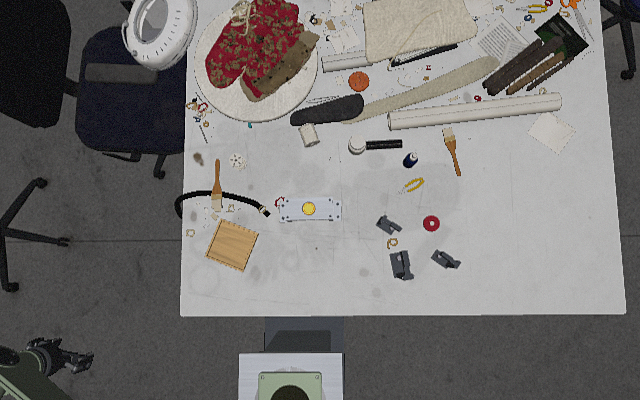

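The scene camera shows the mould at (288,213), with the yellow cake at (288,205), and the tray at (190,222). The bottle is at (373,190) and the spool at (329,168). There are three C-tools, at (362,262), (356,313) and (418,333). In the top view they are at (388,225), (401,265) and (446,260), with the mould at (310,209) and the tray at (232,245). Next I'll compare the three candidate tools in a close crop.

```bash
cat > h.py <<'E'
import cv2,numpy as np
from bench import *
from scipy.spatial.transform import Rotation as R
def cam(n,st=None):
    p=camera_params(n)
    if n=="wrist":
        T=np.eye(4);T[:3,:3]=R.from_euler('xyz',st['eef_rot']).as_matrix();T[:3,3]=st['eef_pos']
        T=T@p['T_tool_cam'];return p['K'],T[:3,:3],T[:3,3]
    return p['K'],R.from_euler('xyz',p['attitude']).as_matrix(),p['origin']
def ray(c,uv,z):
    K,A,o=c;v=np.linalg.inv(K)@[uv[0],uv[1],1];d=A@[v[0],-v[1],-v[2]];return o+d*(z-o[2])/d[2]
def proj(c,P):
    K,A,o=c;v=A.T@(np.array(P)-o);u=K@[v[0],-v[1],-v[2]];return u[:2]/u[2]
E
python3 - <<'E'
from h import *
t=cv2.imread("pics/top0.png");s=cv2.imread("pics/scene0.png")
a=cv2.resize(t[205:290,365:470],None,fx=5,fy=5,interpolation=cv2.INTER_CUBIC)[:, :]
b=cv2.resize(s[235:365,330:450],None,fx=3,fy=3,interpolation=cv2.INTER_CUBIC)
W=np.zeros((600,800,3),np.uint8);a=cv2.resize(a,(430,348));W[:348,:430]=a;W[:390,435:795]=b
W[350:600,:430]=cv2.resize(t[190:276,200:348],(430,250),interpolation=cv2.INTER_CUBIC)
cv2.imwrite("pics/c1.png",W)
ct=cam("top");cs=cam("scene");print("base px",proj(ct,[0,0,0]))
hsv=cv2.cvtColor(t,cv2.COLOR_BGR2HSV)
# cake, top at z=.098
for n,im,c in(("top",t,ct),("scene",s,cs)):
    h=cv2.cvtColor(im,cv2.COLOR_BGR2HSV);m=cv2.inRange(h,(20,120,120),(35,255,255))
    for k in cv2.findContours(m,0,2)[0]:
        if cv2.contourArea(k)>40:
            (x,y),r=cv2.minEnclosingCircle(k);print(n,"yellow",x,y,r,ray(c,(x,y),.098))
m=cv2.inRange(t,(0,0,0),(95,95,95))
m[:, :360]=0;m[:,470:]=0;m[:205]=0;m[290:]=0
for k in cv2.findContours(m,0,2)[0]:
    if cv2.contourArea(k)>30: print(cv2.contourArea(k),cv2.minAreaRect(k),ray(ct,cv2.minAreaRect(k)[0],.0))
m=cv2.inRange(hsv,(8,60,80),(25,255,255));m[:200]=0
for k in cv2.findContours(m,0,2)[0]:
    if cv2.contourArea(k)>500:
        r=cv2.minAreaRect(k);print("tray",r,[ray(ct,q,.018).round(3) for q in cv2.boxPoints(r)],ray(ct,r[0],.018))
E
```

```text
base px [289.30748908 404.60343613]
top yellow 308.14556884765625 208.25949096679688 6.128468990325928 [ 0.5880889  -0.06559445  0.098     ]
top yellow 414.3440246582031 183.7935791015625 9.601117134094238 [ 0.65759911 -0.38196926  0.098     ]
437.5 ((400.7941589355469, 266.1764831542969), (29.346811294555664, 18.432706832885742), 75.96376037597656) [ 0.41226662 -0.34913894  0.        ]
260.5 ((445.15386962890625, 260.23077392578125), (27.783777236938477, 12.403472900390625), 29.744882583618164) [ 0.42949863 -0.48769704  0.        ]
212.0 ((388.8460998535156, 225.7307586669922), (23.852108001708984, 13.035454750061035), 33.690067291259766) [ 0.53891555 -0.31525282  0.        ]
tray ((231.17242431640625, 244.56895446777344), (41.96714401245117, 41.78145217895508), 21.801406860351562) [array([0.449, 0.266, 0.018]), array([0.57 , 0.219, 0.018]), array([0.519, 0.095, 0.018]), array([0.4  , 0.143, 0.018])] [0.48407924 0.18051474 0.018     ]
```

View pics/c1.png

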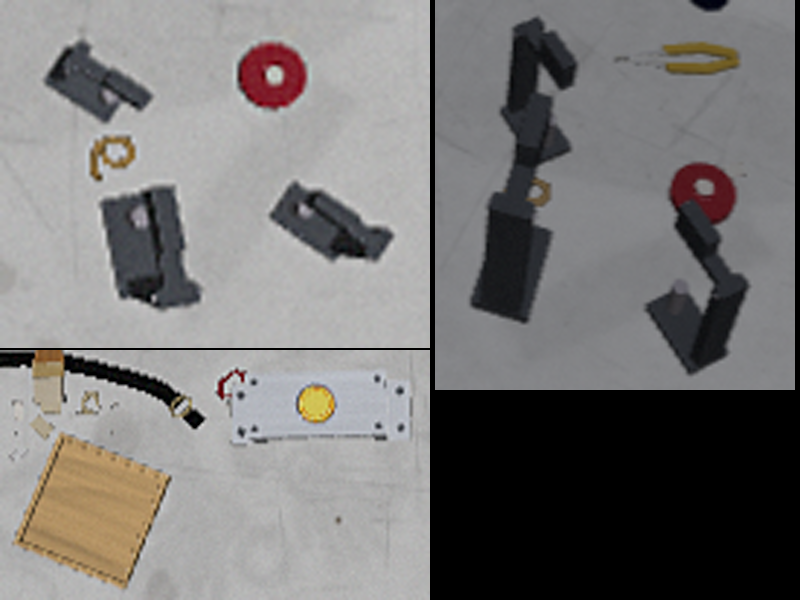

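The crop confirms it: the largest tool is the one at top (401,265), scene (356,313). It has the longest foot and the widest plate, and its C opens roughly towards +x. The other two, at (388,225) and (446,260), are smaller. The next move goes to a close look over the mould.

Request:
servo_tool(steps=[[[0,0,7],[-0.032,-0.022,-0.012],1],[[0,0,14],[-0.064,-0.044,-0.024],1],[[0,0,21],[-0.096,-0.066,-0.036],1],[[0,0,28],[-0.128,-0.088,-0.048],1],[[0,0,35],[-0.16,-0.11,-0.06],1],[[0,0,42],[-0.192,-0.132,-0.072],1],[[0,0,49],[-0.224,-0.154,-0.084],1],[[0,0,56],[-0.256,-0.176,-0.096],1]])

```text
time: 0.77
eef_pos: [0.3884, 0.2704, 0.3275]
eef_rot: [-3.141, 0.0, 1.77]
force: [0.5, 0.9, -0.3]
grip_width: 0.0856
grip_force: 0.0
```

Request:
servo_tool(steps=[[[0,0,7],[-0.039,0.012,0],1],[[0,0,14],[-0.078,0.024,0],1],[[0,0,21],[-0.117,0.036,0],1],[[0,0,28],[-0.156,0.048,0],1],[[0,0,35],[-0.195,0.06,0],1],[[0,0,42],[-0.234,0.072,0],1],[[0,0,49],[-0.273,0.084,0],1],[[0,0,56],[-0.312,0.096,0],1]])

```text
time: 1.43
eef_pos: [0.5458, -0.0158, 0.3267]
eef_rot: [-3.141, 0.0, 0.792]
force: [0.2, 1.2, 0.4]
grip_width: 0.0854
grip_force: 0.0
```

```bash
python3 - <<'E'
from h import *
import json
st=read_state();im=grab_frame("wrist");cv2.imwrite("pics/w1.png",im)
print(st['eef_pos'],st['eef_rot'],np.abs(st['dq']).max());np.savez("w1.npz",p=st['eef_pos'],r=st['eef_rot'])
E
```

```text
[ 0.5458165 -0.0157661  0.3267425] [-3.14076628e+00  3.58015028e-04  7.91618747e-01] 0.7325840526864722
```

View pics/w1.png

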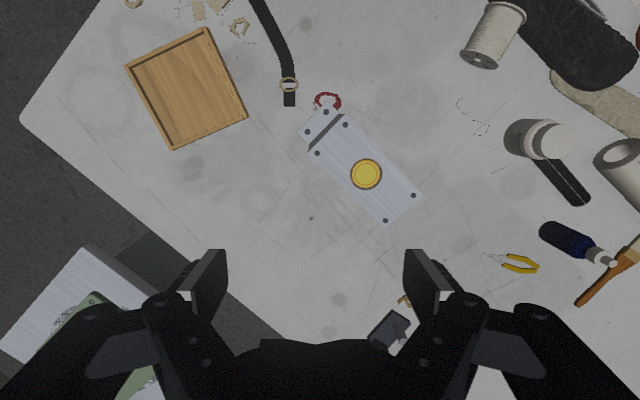

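The wrist view has the cake at (366,174). The deck screws are at about (317,154), (345,125), (413,196) and (385,221), and the tray at (187,88). The bottle and spool are on the right, clear of the path.

```bash
python3 - <<'E'
from h import *
d=np.load("w1.npz");c=cam("wrist",{'eef_pos':d['p'],'eef_rot':d['r']})
im=cv2.imread("pics/w1.png");g=cv2.cvtColor(im,cv2.COLOR_BGR2GRAY)
S=[]
for x,y in[(317,154),(345,125),(413,196),(385,221)]:
    w=g[y-4:y+5,x-4:x+5].astype(float);k=np.clip(w.max()*.75-w,0,None);yy,xx=np.mgrid[-4:5,-4:5]
    p=(x+(k*xx).sum()/k.sum(),y+(k*yy).sum()/k.sum());S.append(ray(c,p,.1));print(p,S[-1].round(4))
S=np.array(S);print("mean",S.mean(0));
for a,b in((0,3),(1,2)): 
    v=S[a]-S[b];print("len",np.linalg.norm(v),"yaw y-axis deg",np.degrees(np.arctan2(-v[0],v[1])))
h=cv2.cvtColor(im,cv2.COLOR_BGR2HSV);m=cv2.inRange(h,(18,120,100),(38,255,255));m[:140]=0;m[215:]=0;m[:,400:]=0
k=max(cv2.findContours(m,0,2)[0],key=cv2.contourArea);e=cv2.fitEllipse(k);print(e,"cake",ray(c,e[0],.098))
# two-view refinement w/ top: screws corners there
t=cv2.imread("pics/top0.png");ct=cam("top");print("mould proj in top",proj(ct,S.mean(0)), "cake top", ray(ct,(308.1,208.3),.098))
# knockout in top/scene: big tool
m=cv2.inRange(t,(0,0,0),(95,95,95));
for n in("top","scene"):
    im=cv2.imread(f"pics/{n}0.png");cv2.imwrite("/tmp/x.png",im)
E
```

```text
(np.float64(316.80337490829055), np.float64(152.71093176815847)) [ 0.5616 -0.0012  0.1   ]
(np.float64(344.93239683933274), np.float64(124.16242317822652)) [ 6.098e-01 -6.000e-04  1.000e-01]
(np.float64(412.99392807099485), np.float64(194.88463334890238)) [ 0.6118 -0.1269  0.1   ]
(np.float64(384.9557894736842), np.float64(220.06947368421052)) [ 0.5635 -0.1278  0.1   ]
mean [ 0.58667335 -0.06413683  0.1       ]
len 0.12661121324569116 yaw y-axis deg 0.8316824685607005
len 0.12640282203806796 yaw y-axis deg 0.9216561522389823
((365.50299072265625, 173.3802490234375), (26.77593994140625, 27.918603897094727), 57.35049057006836) cake [ 0.58706762 -0.06348311  0.098     ]
mould proj in top [307.61992786 208.6786255 ] cake top [ 0.58796964 -0.06545837  0.098     ]
```

Request:
servo_tool(steps=[[[0,0,5],[0.02,0.032,0],1],[[0,0,10],[0.04,0.064,0],1],[[0,0,15],[0.06,0.096,0],1],[[0,0,20],[0.08,0.128,0],1],[[0,0,25],[0.1,0.16,0],1],[[0,0,30],[0.115,0.19,0],1],[[0,0,34],[0.13,0.22,0],1],[[0,0,34],[0.13,0.22,0],1]])

```text
time: 2.15
eef_pos: [0.7976, -0.0766, 0.3179]
eef_rot: [-3.139, 0.007, 0.201]
force: [-1.5, 0.1, -3.1]
grip_width: 0.0853
grip_force: 0.0
```

```bash
python3 - <<'E'
from h import *
st=read_state();im=grab_frame("wrist");cv2.imwrite("pics/w2.png",im)
print(st['eef_pos'],st['eef_rot'],np.abs(st['dq']).max());np.savez("w2.npz",p=st['eef_pos'],r=st['eef_rot'])
E
```

```text
[ 0.79757339 -0.07657654  0.31789669] [-3.13949783  0.00654343  0.20132177] 0.168533044346792
```

View pics/w2.png

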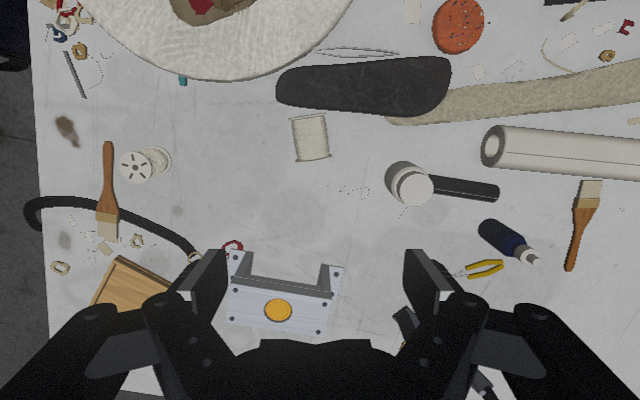

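I got the sign of that shift wrong and overshot, but nothing was touched. The mould is centred at about (0.587, -0.064) with yaw 0.9°, and the screw, cake and top-view measurements agree to 2 mm. Next I go back to the knockout.

Request:
servo_tool(steps=[[[0,0,0],[-0.038,0.0135,0],1],[[0,0,0],[-0.076,0.027,0],1],[[0,0,0],[-0.114,0.04,0],1],[[0,0,0],[-0.152,0.053,0],1],[[0,0,0],[-0.19,0.066,0],1],[[0,0,0],[-0.228,0.08,0],1],[[0,0,0],[-0.266,0.093,0],1],[[0,0,0],[-0.304,0.106,0],1]])

```text
time: 2.87
eef_pos: [0.5148, -0.2392, 0.3278]
eef_rot: [3.141, -0.001, 0.206]
force: [0.1, -0.6, -0.4]
grip_width: 0.0853
grip_force: 0.0
```

Request:
servo_tool(steps=[[[0,0,0],[-0.038,0.0135,0],1],[[0,0,0],[-0.076,0.027,0],1],[[0,0,0],[-0.114,0.04,0],1],[[0,0,0],[-0.145,0.051,0],1],[[0,0,0],[-0.165,0.058,0],1],[[0,0,0],[-0.165,0.058,0],1],[[0,0,0],[-0.165,0.058,0],1],[[0,0,0],[-0.165,0.058,0],1]])

```text
time: 3.53
eef_pos: [0.368, -0.3291, 0.3276]
eef_rot: [3.141, -0.001, 0.205]
force: [-1.4, 0.6, -0.4]
grip_width: 0.0855
grip_force: 0.0
```

```bash
python3 - <<'E'
from h import *
st=read_state();im=grab_frame("wrist");cv2.imwrite("pics/w3.png",im)
print(st['eef_pos'],st['eef_rot'],np.abs(st['dq']).max());np.savez("w3.npz",p=st['eef_pos'],r=st['eef_rot'])
E
```

```text
[ 0.36797633 -0.32913416  0.32763491] [ 3.14124096e+00 -1.00292742e-03  2.05434891e-01] 0.02147988139869661
```

View pics/w3.png

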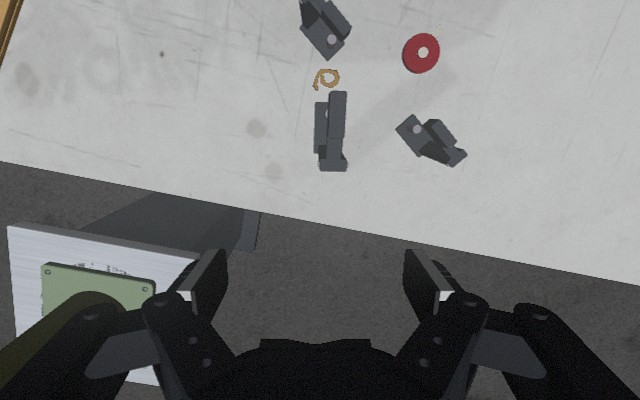

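The wrist view shows the large tool, its grip block on top at (338,105) with the spine end at (334,165). The smaller ones are at (325,25) and (430,140). I'll crop for the exact edges.

```bash
python3 - <<'E'
from h import *
im=cv2.imread("pics/w3.png")
c=cv2.resize(im[80:182,295:370],None,fx=6,fy=5.8,interpolation=cv2.INTER_CUBIC)
c=np.clip(c.astype(float)*2.0-40,0,255).astype(np.uint8);c=c[:598]
for k in range(0,75,10): cv2.putText(c,str(295+k),(k*6,10),0,.35,(0,0,255))
for k in range(0,102,10): cv2.putText(c,str(80+k),(0,int(k*5.8)+4),0,.35,(0,0,255))
cv2.imwrite("pics/c3.png",c)
E
```

```text
(no output)
```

View pics/c3.png

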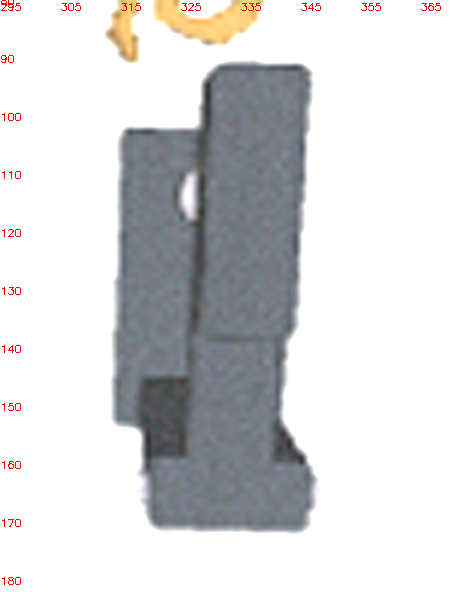

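```bash
python3 - <<'E'
from h import *
d=np.load("w3.npz");c=cam("wrist",{'eef_pos':d['p'],'eef_rot':d['r']})
f=lambda L,z:np.array([ray(c,q,z) for q in L])
G=f([(329.7,91.4),(346.3,91.4),(344.5,138.1),(327.8,138.1)],.176)
print(G.round(4),"grip c",G.mean(0))
v=(G[0]+G[1]-G[2]-G[3])/2;print("len",np.linalg.norm(v),"yaw",np.degrees(np.arctan2(v[1],v[0])),"width",np.linalg.norm(G[0]-G[1]))
Sp=f([(320,171),(346.3,171)],.15);m=Sp.mean(0);u=G.mean(0)-m;print("spine back",m,"dist",np.linalg.norm(u[:2]),"yaw",np.degrees(np.arctan2(u[1],u[0])),"w",np.linalg.norm(Sp[0]-Sp[1]))
F=f([(315.2,102),(314,153)],.012);u=F[0]-F[1];print("foot L",F.round(4),np.degrees(np.arctan2(u[1],u[0])))
y=np.arctan2(u[1],u[0]);p=G.mean(0);print("pred foot front-left",p[:2]+np.array([np.cos(y)*.016-np.sin(y)*.022,np.sin(y)*.016+np.cos(y)*.022]))
E
```

```text
[[ 0.4571 -0.3237  0.176 ]
 [ 0.4603 -0.3388  0.176 ]
 [ 0.4182 -0.3471  0.176 ]
 [ 0.4149 -0.3312  0.176 ]] grip c [ 0.43762337 -0.33520818  0.176     ]
len 0.04286108392019043 yaw 10.640272769141852 width 0.015478941595775491
spine back [ 0.37954718 -0.34613058  0.15      ] dist 0.059094351952906105 yaw 10.65120630023977 w 0.028728082589119578
foot L [[ 0.4492 -0.3117  0.012 ]
 [ 0.3759 -0.3251  0.012 ]] 10.392845104127407
pred foot front-left [ 0.44939216 -0.31068277]
```

The knockout measures consistently: grip at (0.4376, -0.3352), yaw 10.6°, with sizes matching the description. Now the approach.

Request:
servo_tool(steps=[[[0,0,0.6],[0.033,0.01,0.0],1],[[0,0,1.1],[0.067,0.02,0.01],1],[[0,0,1.1],[0.067,0.02,0.045],1],[[0,0,1.1],[0.067,0.02,0.08],1],[[0,0,1.1],[0.067,0.02,0.115],1],[[0,0,1.1],[0.067,0.02,0.15],1],[[0,0,1.1],[0.067,0.02,0.175],1],[[0,0,1.1],[0.067,0.02,0.185],1]])

```text
time: 4.25
eef_pos: [0.4362, -0.3323, 0.1372]
eef_rot: [-3.134, 0.005, 0.188]
force: [-0.8, 0.8, -0.7]
grip_width: 0.085
grip_force: 0.0
```

Request:
servo_tool(steps=[[[0,0,0],[0,0,0],1],[[0,0,0],[0,0,0],0.6],[[0,0,0],[0,0,0],0.35],[[0,0,0],[0,0,0],0.2],[[0,0,0],[0,0,0],0.1],[[0,0,0],[0,0,0],0],[[0,0,0],[0,0,0],0],[[0,0,0],[0,0,0],0]], force=80)

```text
time: 4.92
eef_pos: [0.4385, -0.3367, 0.1436]
eef_rot: [3.14, -0.002, 0.185]
force: [0.8, 1.4, 4.3]
grip_width: 0.0148
grip_force: 78.6
```

It's gripped. I'll lift it and carry it to the front of the mould.

Request:
servo_tool(steps=[[[0,0,0],[0,0,-0.015],0],[[0,0,0.5],[0.003,-0.01,-0.03],0],[[0,0,2],[0.011,-0.038,-0.03],0],[[0,0,4],[0.021,-0.072,-0.03],0],[[0,0,6],[0.032,-0.107,-0.03],0],[[0,0,8],[0.042,-0.142,-0.03],0],[[0,0,9],[0.053,-0.177,-0.03],0],[[0,0,9.7],[0.062,-0.208,-0.03],0]])

```text
time: 5.58
eef_pos: [0.4593, -0.118, 0.1715]
eef_rot: [-3.14, 0.001, 0.015]
force: [0.9, -0.4, -2.5]
grip_width: 0.0151
grip_force: 78.4
```

Request:
servo_tool(steps=[[[0,0,0],[0.01,-0.026,0],0],[[0,0,0],[0.016,-0.042,0],0],[[0,0,0],[0.02,-0.05,0],0],[[0,0,0],[0.021,-0.052,0],0],[[0,0,0],[0.021,-0.052,0],0],[[0,0,0],[0.021,-0.052,0],0],[[0,0,0],[0.021,-0.052,0],0],[[0,0,0],[0.021,-0.052,0],0]])

```text
time: 6.25
eef_pos: [0.4801, -0.069, 0.1722]
eef_rot: [3.141, 0.0, 0.014]
force: [-0.1, 0.1, -2.3]
grip_width: 0.0144
grip_force: 78.4
```

Request:
servo_tool(steps=[[[0,0,0],[0,-0.004,0.012],0],[[0,0,0],[0.005,-0.008,0.021],0],[[0,0,0],[0.022,-0.008,0.021],0],[[0,0,0],[0.042,-0.008,0.021],0],[[0,0,0],[0.064,-0.008,0.021],0],[[0,0,0],[0.086,-0.008,0.021],0],[[0,0,0],[0.102,-0.008,0.021],0],[[0,0,0],[0.108,-0.008,0.021],0]])

```text
time: 6.92
eef_pos: [0.5904, -0.0586, 0.1508]
eef_rot: [3.141, -0.001, 0.016]
force: [0.6, 0.1, -1.5]
grip_width: 0.0156
grip_force: 78.5
```

Request:
servo_tool(steps=[[[0,0,0],[0,0,0],0],[[0,0,0],[0,0,0],0],[[0,0,0],[0,0,-0.002],0],[[0,0,0],[0,0,-0.004],0],[[0,0,0],[0,0,-0.006],0],[[0,0,0],[0,0,-0.007],0],[[0,0,0],[0,0,-0.008],0],[[0,0,0],[0,0,-0.008],0]])

```text
time: 7.58
eef_pos: [0.5878, -0.0582, 0.1589]
eef_rot: [3.142, 0.0, 0.016]
force: [0.9, 0.6, -5.7]
grip_width: 0.0152
grip_force: 78.1
```

The tip met the underside at 70 mm with about 3.5 N, so the slot isn't at +6 mm. I'll probe at about +3.8 mm.

Request:
servo_tool(steps=[[[0,0,0],[0,0,0.002],0],[[0,0,0],[0,0.0011,0.002],0],[[0,0,0],[0,0.0023,0.002],0],[[0,0,0],[0,0.0023,0.001],0],[[0,0,0],[0,0.0023,0],0],[[0,0,0],[0,0.0023,-0.0006],0],[[0,0,0],[0,0.0023,-0.001],0],[[0,0,0],[0,0.0023,-0.001],0]])

```text
time: 8.25
eef_pos: [0.5884, -0.0605, 0.1606]
eef_rot: [3.141, -0.001, 0.016]
force: [-0.1, -0.2, -2.3]
grip_width: 0.0149
grip_force: 78.6
```

The tip is past 70 mm with no load, so it's in the slot. I'll rise to just below the cake.

Request:
servo_tool(steps=[[[0,0,0],[0,0,-0.001],0],[[0,0,0],[0,0,-0.002],0],[[0,0,0],[0,0,-0.0035],0],[[0,0,0],[0,0,-0.005],0],[[0,0,0],[0,0,-0.0065],0],[[0,0,0],[0,0,-0.008],0],[[0,0,0],[0,0,-0.009],0],[[0,0,0],[0,0,-0.009],0]])

```text
time: 8.92
eef_pos: [0.5885, -0.0606, 0.1697]
eef_rot: [3.141, -0.001, 0.016]
force: [-0.1, -0.4, -2.0]
grip_width: 0.015
grip_force: 78.6
```

Request:
servo_tool(steps=[[[0,0,0],[0,0,-0.0005],0],[[0,0,0],[0,0,-0.001],0],[[0,0,0],[0,0,-0.0015],0],[[0,0,0],[0,0,-0.002],0],[[0,0,0],[0,0,-0.0025],0],[[0,0,0],[0,0,-0.003],0],[[0,0,0],[0,0,-0.0035],0],[[0,0,0],[0,0,-0.004],0]])

```text
time: 9.58
eef_pos: [0.5877, -0.0604, 0.1724]
eef_rot: [-3.141, 0.002, 0.016]
force: [-0.1, 0.4, -8.4]
grip_width: 0.0148
grip_force: 78.0
```

Request:
servo_tool(steps=[[[0,0,0],[0,0,-0.0005],0],[[0,0,0],[0,0,-0.001],0],[[0,0,0],[0,0,-0.0015],0],[[0,0,0],[0,0,-0.002],0],[[0,0,0],[0,0,-0.0025],0],[[0,0,0],[0,0,-0.003],0],[[0,0,0],[0,0,-0.0035],0],[[0,0,0],[0,0,-0.004],0]])

```text
time: 10.25
eef_pos: [0.5881, -0.0605, 0.1773]
eef_rot: [-3.141, 0.0, 0.016]
force: [-0.1, -0.3, -7.9]
grip_width: 0.0152
grip_force: 77.9
```

Request:
servo_tool(steps=[[[0,0,0],[0,0,-0.0005],0],[[0,0,0],[0,0,-0.001],0],[[0,0,0],[0,0,-0.0015],0],[[0,0,0],[0,0,-0.002],0],[[0,0,0],[0,0,-0.0025],0],[[0,0,0],[0,0,-0.003],0],[[0,0,0],[0,0,-0.0035],0],[[0,0,0],[0,0,-0.004],0]])

```text
time: 10.92
eef_pos: [0.5894, -0.0609, 0.1829]
eef_rot: [3.14, -0.003, 0.016]
force: [0.3, 0.6, -3.9]
grip_width: 0.0152
grip_force: 78.8
```

Request:
servo_tool(steps=[[[0,0,0],[0,0,-0.0005],0],[[0,0,0],[0,0,-0.001],0],[[0,0,0],[0,0,-0.001],0],[[0,0,0],[0,0,-0.001],0],[[0,0,0],[0,0,-0.001],0],[[0,0,0],[0,0,-0.001],0],[[0,0,0],[0,0,-0.001],0],[[0,0,0],[0,0,-0.001],0]])

```text
time: 11.58
eef_pos: [0.5882, -0.0605, 0.1822]
eef_rot: [-3.142, 0.0, 0.016]
force: [-0.8, -0.3, -1.7]
grip_width: 0.0149
grip_force: 78.8
```

```bash
python3 - <<'E'
from h import *
cv2.imwrite("pics/s2.png",grab_frame("scene"));s=read_state();print(s['eef_pos'],s['force'])
E
```

```text
[ 0.58818973 -0.06052312  0.1822131 ] [-0.56276439 -0.74063257 -1.86342277]
```

Request:
servo_tool(steps=[[[0,0,0],[0,0,-0.0005],0],[[0,0,0],[0,0,-0.001],0],[[0,0,0],[0,0,-0.0015],0],[[0,0,0],[0,0,-0.0015],0],[[0,0,0],[0,0,-0.0015],0],[[0,0,0],[0,0,-0.001],0],[[0,0,0],[0,0,0],0],[[0,0,0],[0,0,0.001],0]])

```text
time: 12.3
eef_pos: [0.5882, -0.0605, 0.1812]
eef_rot: [3.142, -0.0, 0.016]
force: [0.1, 0.2, -3.0]
grip_width: 0.0151
grip_force: 78.8
```

Request:
servo_tool(steps=[[[0,0,0],[0,0,0.002],0],[[0,0,0],[0,0,0.004],0],[[0,0,0],[0,0,0.007],0],[[0,0,0],[0,0,0.011],0],[[0,0,0],[0,0,0.016],0],[[0,0,0],[0,0,0.022],0],[[0,0,0],[0,0,0.027],0],[[0,0,0],[0,0,0.03],0]])

```text
time: 12.97
eef_pos: [0.5876, -0.0603, 0.15]
eef_rot: [-3.141, 0.002, 0.016]
force: [0.7, -1.0, -2.5]
grip_width: 0.015
grip_force: 78.8
```

```bash
python3 - <<'E'
from h import *
s=read_state();print(s['eef_pos'],s['eef_rot'],s['force'])
a=grab_frame("scene");b=grab_frame("wrist");W=np.zeros((600,640,3),np.uint8)
W[:200]=cv2.resize(b,(640,400),interpolation=cv2.INTER_CUBIC)[130:330];c=cv2.resize(a[150:290,210:390],(514,400),interpolation=cv2.INTER_CUBIC);W[200:,:514]=c
cv2.imwrite("pics/s3.png",W)
E
```

```text
[ 0.58757499 -0.06033956  0.14995388] [-3.14111110e+00  1.78434376e-03  1.61582830e-02] [ 0.7371474  -0.99253551 -2.53797649]
```

View pics/s3.png

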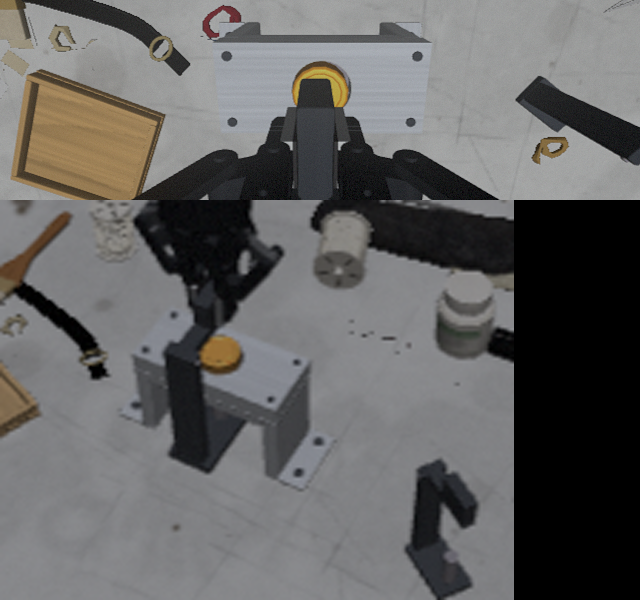

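The picture shows the cake standing proud on the deck, wrist inset (321,88) and scene inset (221,355), with the rod withdrawn. I'll back the tool out.

Request:
servo_tool(steps=[[[0,0,0],[-0.006,0,0],0],[[0,0,0],[-0.02,0,0],0],[[0,0,0],[-0.04,0,0],0],[[0,0,0],[-0.062,0,0],0],[[0,0,0],[-0.085,0,0],0],[[0,0,0],[-0.107,0,0],0],[[0,0,0],[-0.122,0,0],0],[[0,0,0],[-0.13,0.002,-0.006],0]])

```text
time: 13.73
eef_pos: [0.455, -0.0638, 0.1563]
eef_rot: [-3.14, 0.004, 0.016]
force: [-0.7, 0.8, -2.1]
grip_width: 0.0146
grip_force: 78.7
```

Request:
servo_tool(steps=[[[0,0,0],[-0.004,0.015,-0.015],0],[[0,0,0],[-0.01,0.045,-0.015],0],[[0,0,0],[-0.018,0.08,-0.015],0],[[0,0,0],[-0.026,0.115,-0.015],0],[[0,0,0],[-0.031,0.15,-0.015],0],[[0,0,0],[-0.031,0.18,-0.015],0],[[0,0,0],[-0.031,0.195,-0.015],0],[[0,0,0],[-0.031,0.2,-0.015],0]])

```text
time: 14.4
eef_pos: [0.4311, -0.2683, 0.1735]
eef_rot: [3.139, -0.002, 0.013]
force: [-0.5, -0.6, -1.6]
grip_width: 0.0151
grip_force: 78.9
```

Request:
servo_tool(steps=[[[0,0,0],[0,0,0],0],[[0,0,0],[0,0,0.003],0],[[0,0,0],[0,0,0.007],0],[[0,0,0],[0,0,0.012],0],[[0,0,0],[0,0,0.017],0],[[0,0,0],[0,0,0.02],0],[[0,0,0],[0,0,0.0215],0],[[0,0,0],[0,0,0.0215],0]])

```text
time: 15.07
eef_pos: [0.4302, -0.2644, 0.15]
eef_rot: [-3.141, 0.001, 0.017]
force: [0.9, -0.1, -2.4]
grip_width: 0.0151
grip_force: 78.9
```

Foot about 6 mm above the bench; I'll set it down softly.

Request:
servo_tool(steps=[[[0,0,0],[0,0,0.001],0],[[0,0,0],[0,0,0.002],0],[[0,0,0],[0,0,0.003],0],[[0,0,0],[0,0,0.004],0],[[0,0,0],[0,0,0.005],0],[[0,0,0],[0,0,0.0055],0],[[0,0,0],[0,0,0.006],0],[[0,0,0],[0,0,0.006],0]])

```text
time: 15.73
eef_pos: [0.4304, -0.2651, 0.1446]
eef_rot: [-3.141, 0.0, 0.016]
force: [0.5, -0.4, -2.6]
grip_width: 0.0147
grip_force: 78.9
```

Request:
servo_tool(steps=[[[0,0,0],[0,0,0.0005],0],[[0,0,0],[0,0,0.001],0],[[0,0,0],[0,0,0.0015],0],[[0,0,0],[0,0,0.0015],0],[[0,0,0],[0,0,0.0015],0],[[0,0,0],[0,0,0.0015],0],[[0,0,0],[0,0,0.0015],0],[[0,0,0],[0,0,0.0015],0]])

```text
time: 16.4
eef_pos: [0.4307, -0.2652, 0.1436]
eef_rot: [3.141, -0.0, 0.016]
force: [-1.2, 0.7, 1.3]
grip_width: 0.0147
grip_force: 79.4
```

Request:
servo_tool(steps=[[[0,0,0],[0,0,0],0.2],[[0,0,0],[0,0,0],0.3],[[0,0,0],[0,0,0],0.4],[[0,0,0],[0,0,0],0.6],[[0,0,0],[0,0,-0.01],0.8],[[0,0,0],[0,0,-0.035],0.8],[[0,0,0],[0,0,-0.07],0.8],[[0,0,0],[0,0,-0.11],0.8]])

```text
time: 17.07
eef_pos: [0.4293, -0.264, 0.2532]
eef_rot: [-3.139, 0.003, 0.016]
force: [1.1, -0.4, -0.5]
grip_width: 0.0685
grip_force: 0.0
```

The knockout is standing. Next, over to the cake.

Request:
servo_tool(steps=[[[0,0,0],[0.012,-0.015,0],0.55],[[0,0,0],[0.036,-0.044,0],0.55],[[0,0,0],[0.06,-0.074,0],0.55],[[0,0,0],[0.084,-0.104,0],0.55],[[0,0,0],[0.108,-0.134,0],0.55],[[0,0,0],[0.132,-0.164,0.02],0.55],[[0,0,0],[0.15,-0.186,0.04],0.55],[[0,0,0],[0.158,-0.197,0.05],0.55]])

```text
time: 17.73
eef_pos: [0.5861, -0.0621, 0.2017]
eef_rot: [-3.14, 0.001, 0.019]
force: [0.2, -0.4, -0.8]
grip_width: 0.0465
grip_force: 0.0
```

Request:
servo_tool(steps=[[[0,0,0],[0,0,0.01],0.55],[[0,0,0],[0,0,0.02],0.55],[[0,0,0],[0,0,0.03],0.55],[[0,0,0],[0,0,0.04],0.55],[[0,0,0],[0,0,0.05],0.55],[[0,0,0],[0,0,0.06],0.55],[[0,0,0],[0,0,0.07],0.55],[[0,0,0],[0,0,0.07],0.55]])

```text
time: 18.4
eef_pos: [0.5833, -0.0656, 0.1305]
eef_rot: [-3.14, 0.005, 0.015]
force: [-1.2, 0.9, -1.0]
grip_width: 0.0469
grip_force: 0.0
```

```bash
python3 - <<'E'
from h import *
s=read_state();im=grab_frame("wrist");c=cam("wrist",s);print(s['eef_pos'],s['grip_width'],proj(c,s['eef_pos']),proj(c,[.5872,-.0643,.108]))
h=cv2.cvtColor(im,cv2.COLOR_BGR2HSV);m=cv2.inRange(h,(12,110,90),(38,255,255));m[:150]=0
k=max([k for k in cv2.findContours(m,0,2)[0] if 200<cv2.boundingRect(k)[0]<400],key=cv2.contourArea);print(cv2.boundingRect(k),cv2.contourArea(k));x,y,w,hh=cv2.boundingRect(k)
print("centre y",ray(c,(x+w/2,y+w/2),.108),"w",w*(np.linalg.norm(c[2]-[.587,-.064,.108]))/298)
cv2.imwrite("pics/w5.png",cv2.resize(im[130:380,140:500],(720,500)))
E
```

```text
[ 0.58332759 -0.06564724  0.13048594] 0.046932426213031654 [316.38587678 250.88128764] [314.12602774 227.7623217 ]
(281, 199, 63, 58) 2736.5
centre y [ 0.58541914 -0.06335237  0.108     ] w 0.03789582332709828
```

View pics/w5.png

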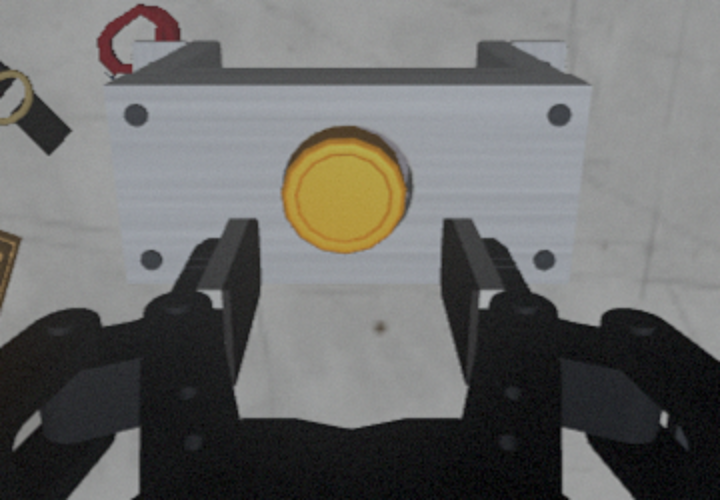

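The cake is proud of the deck, at crop (345,195), which is image (312.5,227.5). That projects to about (0.587, -0.0635), between the open fingers. I'll go down just above its top and check the settled pose.

Request:
servo_tool(steps=[[[0,0,0],[0,0,0],0.55],[[0,0,0],[0,0,0.004],0.55],[[0,0,0],[0,0,0.008],0.55],[[0,0,0],[0,0,0.012],0.55],[[0,0,0],[0,0,0.016],0.55],[[0,0,0],[0,0,0.018],0.55],[[0,0,0],[0,0,0.018],0.55],[[0,0,0],[0,0,0.018],0.55]])

```text
time: 19.12
eef_pos: [0.5852, -0.0655, 0.115]
eef_rot: [-3.141, 0.0, 0.016]
force: [-1.0, 0.2, 0.3]
grip_width: 0.0467
grip_force: 0.0
```

Request:
servo_tool(steps=[[[0,0,0],[0.001,-0.001,0],0.55],[[0,0,0],[0.002,-0.002,0],0.55],[[0,0,0],[0.002,-0.002,0.003],0.55],[[0,0,0],[0.002,-0.002,0.006],0.55],[[0,0,0],[0.002,-0.002,0.009],0.55],[[0,0,0],[0.002,-0.002,0.011],0.55],[[0,0,0],[0.002,-0.002,0.0125],0.55],[[0,0,0],[0.002,-0.002,0.0125],0.55]])

```text
time: 19.78
eef_pos: [0.5868, -0.0635, 0.1021]
eef_rot: [-3.141, 0.001, 0.016]
force: [-0.4, 0.0, 0.3]
grip_width: 0.0471
grip_force: 0.0
```

Request:
servo_tool(steps=[[[0,0,0],[0,0,0.0003],0.55],[[0,0,0],[0,0,0.0006],0.55],[[0,0,0],[0,0,0.0009],0.55],[[0,0,0],[0,0,0.0012],0.55],[[0,0,0],[0,0,0.0015],0.55],[[0,0,0],[0,0,0.0018],0.55],[[0,0,0],[0,0,0.002],0.55],[[0,0,0],[0,0,0.002],0.55]])

```text
time: 20.45
eef_pos: [0.5873, -0.0635, 0.1008]
eef_rot: [3.142, 0.0, 0.016]
force: [0.3, -0.2, 0.6]
grip_width: 0.0469
grip_force: 0.0
```

Request:
servo_tool(steps=[[[0,0,0],[0,0,0.0004],0.55],[[0,0,0],[0,0,0.0008],0.55],[[0,0,0],[0,0,0.0012],0.55],[[0,0,0],[0,0,0.0016],0.55],[[0,0,0],[0,0,0.002],0.55],[[0,0,0],[0,0,0.002],0.55],[[0,0,0],[0,0,0.002],0.55],[[0,0,0],[0,0,0.002],0.55]])

```text
time: 21.12
eef_pos: [0.5873, -0.0635, 0.0988]
eef_rot: [-3.142, 0.0, 0.016]
force: [-0.3, 0.3, 0.3]
grip_width: 0.0468
grip_force: 0.0
```

Request:
servo_tool(steps=[[[0,0,0],[0,0,0.0004],0.55],[[0,0,0],[0,0,0.0008],0.55],[[0,0,0],[0,0,0.0012],0.55],[[0,0,0],[0,0,0.0016],0.55],[[0,0,0],[0,0,0.002],0.55],[[0,0,0],[0,0,0.002],0.55],[[0,0,0],[0,0,0.002],0.55],[[0,0,0],[0,0,0.002],0.55]])

```text
time: 21.78
eef_pos: [0.5873, -0.0636, 0.0976]
eef_rot: [3.142, -0.0, 0.016]
force: [-2.2, -0.5, 5.0]
grip_width: 0.0468
grip_force: 2.6
```

Deck contact at TCP 0.0977. I'll back off 2.5 mm and close gently.

Request:
servo_tool(steps=[[[0,0,0],[0,0,-0.0015],0.55],[[0,0,0],[0,0,-0.0026],0.55],[[0,0,0],[0,0,-0.0026],0.5],[[0,0,0],[0,0,-0.0026],0.47],[[0,0,0],[0,0,-0.0026],0.44],[[0,0,0],[0,0,-0.0026],0.41],[[0,0,0],[0,0,-0.0026],0.38],[[0,0,0],[0,0,-0.0026],0.36]], force=25)

```text
time: 22.45
eef_pos: [0.5873, -0.0636, 0.0994]
eef_rot: [-3.142, 0.0, 0.016]
force: [-0.9, 0.9, 0.8]
grip_width: 0.0365
grip_force: 25.0
```

Request:
servo_tool(steps=[[[0,0,0],[0,0,0],0.33],[[0,0,0],[0,0,0],0.3],[[0,0,0],[0,0,0],0.3],[[0,0,0],[0,0,0],0.3],[[0,0,0],[0,0,0],0.3],[[0,0,0],[0,0,-0.001],0.3],[[0,0,0],[0,0,-0.002],0.3],[[0,0,0],[0,0,-0.003],0.3]])

```text
time: 23.12
eef_pos: [0.5871, -0.0635, 0.1022]
eef_rot: [-3.141, 0.0, 0.016]
force: [-0.2, 0.6, 0.0]
grip_width: 0.0363
grip_force: 25.0
```

Request:
servo_tool(steps=[[[0,0,0],[0,0,-0.004],0.3],[[0,0,0],[0,0,-0.01],0.3],[[0,0,0],[0,0,-0.018],0.3],[[0,0,0],[0,0,-0.028],0.3],[[0,0,0],[0,0,-0.038],0.3],[[0,0,0],[0,0,-0.046],0.3],[[0,0,0],[0,0,-0.05],0.3],[[0,0,0],[0,0,-0.05],0.3]])

```text
time: 23.78
eef_pos: [0.5885, -0.0638, 0.1545]
eef_rot: [3.141, -0.003, 0.016]
force: [1.1, 0.3, 0.1]
grip_width: 0.0362
grip_force: 25.0
```

```bash
python3 - <<'E'
from h import *
d=np.load("w1.npz");c=cam("wrist",{'eef_pos':d['p'],'eef_rot':d['r']})
Q=np.array([ray(c,q,.018) for q in[(125,66),(204,27),(249,117),(174,150)]]);print(Q.round(3),Q.mean(0))
s=read_state();im=grab_frame("wrist");c=cam("wrist",s)
h=cv2.cvtColor(im,cv2.COLOR_BGR2HSV);m=cv2.inRange(h,(12,110,90),(38,255,255));m[:150]=0;m[:,:240]=0;m[:,400:]=0
k=max(cv2.findContours(m,0,2)[0],key=cv2.contourArea);print(cv2.boundingRect(k),cv2.contourArea(k),proj(c,s['eef_pos']),s['eef_pos'],s['grip_width'])
cv2.imwrite("pics/w6.png",im)
E
```

```text
[[0.448 0.264 0.018]
 [0.564 0.218 0.018]
 [0.52  0.096 0.018]
 [0.403 0.144 0.018]] [0.48349506 0.18050833 0.018     ]
(279, 225, 73, 67) 3789.5 [316.3852678  250.88581086] [ 0.58845878 -0.06379085  0.1544598 ] 0.036229340829213856
```

The cake is held, and both tray measurements agree on a centre of (0.484, 0.1805). I'll carry it there.

Request:
servo_tool(steps=[[[0,0,0],[-0.005,-0.012,0],0.3],[[0,0,0],[-0.017,-0.042,0],0.3],[[0,0,0],[-0.032,-0.077,0],0.3],[[0,0,0],[-0.046,-0.112,0],0.3],[[0,0,0],[-0.06,-0.147,0],0.3],[[0,0,0],[-0.074,-0.182,0],0.3],[[0,0,0],[-0.087,-0.215,0],0.3],[[0,0,0],[-0.096,-0.237,0],0.3]])

```text
time: 24.5
eef_pos: [0.4843, 0.175, 0.1514]
eef_rot: [-3.141, 0.003, 0.018]
force: [-0.1, -0.1, -0.3]
grip_width: 0.0366
grip_force: 25.1
```

Request:
servo_tool(steps=[[[0,0,0],[-0.003,-0.007,0.005],0.3],[[0,0,0],[-0.004,-0.009,0.02],0.3],[[0,0,0],[-0.004,-0.009,0.04],0.3],[[0,0,0],[-0.004,-0.009,0.06],0.3],[[0,0,0],[-0.004,-0.009,0.08],0.3],[[0,0,0],[-0.004,-0.009,0.1],0.3],[[0,0,0],[-0.004,-0.009,0.115],0.3],[[0,0,0],[-0.004,-0.009,0.12],0.3]])

```text
time: 25.17
eef_pos: [0.4801, 0.18, 0.0289]
eef_rot: [3.14, 0.007, 0.016]
force: [-0.9, 0.4, -0.3]
grip_width: 0.0365
grip_force: 25.1
```

Request:
servo_tool(steps=[[[0,0,0],[0,0,0],0.3],[[0,0,0],[0,0,0.002],0.3],[[0,0,0],[0,0,0.004],0.3],[[0,0,0],[0,0,0.006],0.3],[[0,0,0],[0,0,0.008],0.3],[[0,0,0],[0,0,0.01],0.3],[[0,0,0],[0,0,0.011],0.3],[[0,0,0],[0,0,0.011],0.3]])

```text
time: 25.83
eef_pos: [0.4832, 0.1808, 0.0213]
eef_rot: [3.142, 0.0, 0.016]
force: [0.3, -1.0, -0.1]
grip_width: 0.0361
grip_force: 25.1
```

Request:
servo_tool(steps=[[[0,0,0],[0,0,0.001],0.3],[[0,0,0],[0,0,0.002],0.3],[[0,0,0],[0,0,0.003],0.3],[[0,0,0],[0,0,0.004],0.3],[[0,0,0],[0,0,0.005],0.3],[[0,0,0],[0,0,0.006],0.3],[[0,0,0],[0,0,0.0065],0.3],[[0,0,0],[0,0,0.007],0.3]])

```text
time: 26.5
eef_pos: [0.4833, 0.1808, 0.0143]
eef_rot: [3.142, 0.0, 0.016]
force: [0.2, -0.4, -0.3]
grip_width: 0.0364
grip_force: 25.1
```

Request:
servo_tool(steps=[[[0,0,0],[0,0,0.0002],0.3],[[0,0,0],[0,0,0.0004],0.3],[[0,0,0],[0,0,0.0006],0.3],[[0,0,0],[0,0,0.0008],0.3],[[0,0,0],[0,0,0.0008],0.3],[[0,0,0],[0,0,0.0008],0.3],[[0,0,0],[0,0,0.0008],0.3],[[0,0,0],[0,0,0.0008],0.3]])

```text
time: 27.17
eef_pos: [0.4834, 0.1808, 0.0136]
eef_rot: [3.142, -0.0, 0.016]
force: [-0.2, -0.5, -0.5]
grip_width: 0.0365
grip_force: 25.1
```

Request:
servo_tool(steps=[[[0,0,0],[0,0,0.0002],0.3],[[0,0,0],[0,0,0.0004],0.3],[[0,0,0],[0,0,0.0006],0.3],[[0,0,0],[0,0,0.0008],0.3],[[0,0,0],[0,0,0.001],0.3],[[0,0,0],[0,0,0.001],0.3],[[0,0,0],[0,0,0.001],0.3],[[0,0,0],[0,0,0.001],0.3]])

```text
time: 27.83
eef_pos: [0.4834, 0.1808, 0.0133]
eef_rot: [3.141, 0.0, 0.016]
force: [-1.8, -0.8, 7.0]
grip_width: 0.0365
grip_force: 25.7
```

Light contact with the tray floor. I'll ease off and open.

Request:
servo_tool(steps=[[[0,0,0],[0,0,-0.0005],0.3],[[0,0,0],[0,0,-0.0005],0.45],[[0,0,0],[0,0,-0.0005],0.5],[[0,0,0],[0,0,-0.0005],0.55],[[0,0,0],[0,0,-0.0005],0.6],[[0,0,0],[0,0,-0.001],0.6],[[0,0,0],[0,0,-0.008],0.6],[[0,0,0],[0,0,-0.02],0.6]])

```text
time: 28.5
eef_pos: [0.4819, 0.1805, 0.0319]
eef_rot: [3.141, 0.003, 0.016]
force: [-0.5, -0.4, 0.4]
grip_width: 0.0517
grip_force: 0.0
```

Request:
servo_tool(steps=[[[0,0,0],[0,0,-0.03],0.6],[[0,0,0],[0,0,-0.06],0.6],[[0,0,0],[0,0,-0.09],0.6],[[0,0,0],[0,0,-0.12],0.6],[[0,0,0],[-0.02,0,-0.15],0.6],[[0,0,0],[-0.04,0,-0.18],0.6],[[0,0,0],[-0.06,0,-0.19],0.6],[[0,0,0],[-0.06,0,-0.19],0.6]])

```text
time: 29.17
eef_pos: [0.423, 0.1806, 0.2274]
eef_rot: [-3.14, -0.007, 0.017]
force: [0.4, 1.6, -0.7]
grip_width: 0.0511
grip_force: 0.0
```

```bash
python3 - <<'E'
from h import *
s=read_state();print(s['eef_pos'],s['force'],s['grip_width'])
a=grab_frame("scene");b=grab_frame("wrist");W=np.zeros((600,800,3),np.uint8)
W[:300,:640]=b[:300];W[300:]=cv2.resize(a[130:360,130:437],(800,600),interpolation=cv2.INTER_CUBIC)[0:300] if 0 else 0
c=cv2.resize(a[150:350,130:450],(480,300),interpolation=cv2.INTER_CUBIC);W[300:,:480]=c
cv2.imwrite("pics/end.png",W)
E
```

```text
[0.42301584 0.18056119 0.22743887] [ 0.37836432  1.60402048 -0.73900875] 0.05107454098389234
```

View pics/end.png

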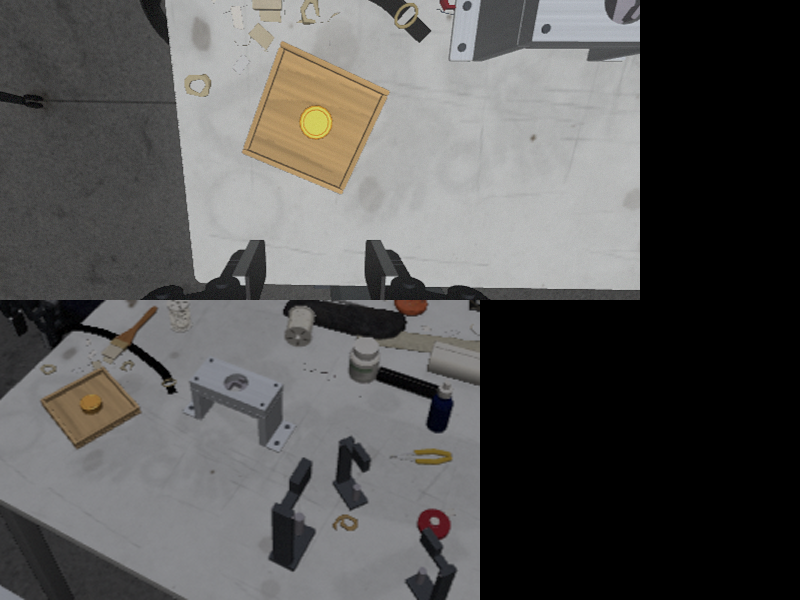

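The cake lies flat in the middle of the tray, wrist view (316,123). The knockout stands clear of the mould, and the bottle, spool and smaller tools look unmoved.

```bash
python3 -c "
from bench import *
print(job_done())"
```

```text
the job is handed in; nothing more can be done
None
```

The cake was pushed free and now lies flat and right way up in the middle of the tray; the knockout stands on the bench clear of the mould, nothing else looks moved, and the job was handed in at about 29 s.

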